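# Refit the relay and hold reset on a power controller

## Robot

A 7-joint arm with a two-finger parallel gripper is mounted at the origin on the work surface. World frame = base frame: x ahead of the robot, y to its left, z up, the work surface at z = 0. Lengths are in m, angles in rad, forces in N, time in s.
With the tool pointing down it reaches from about 0.425 to 0.825 m from the base axis. Payload 3.6 kg.
Tool frame: the origin (TCP) lies between the finger pads; the fingertips stand 19 mm ahead of it and the grasp point (between the pads) is the TCP; z points along the fingers, y is the line along which they close (so a half turn about z gives the same grasp; the last joint's range is limited). The gripper opens to 93 mm and grips with 3 to 60 N. Pads are 15 mm wide; open, the fingers measure 128 mm over their backs; the gripper's body (75 mm by 188 mm) begins 65 mm behind the grasp point.
Start: joints at [1.254, 0.615, -0.013, 1.423, 0.008, 1.103, -0.04], TCP at [0.186, -0.623, 0.207] pointing down, gripper open.
Joint ranges: [-3.12, 3.12], [-0.3, 2.06], [-1.34, 1.32], [0.26, 2.42], [-1.36, 4.5], [0.01, 1.98], [-2.84, 2.84]. Speed limits (rad/s): [2.79, 2.79, 3.14, 3.14, 3.14, 3.14, 3.14].

## Interface

Orientations are given as a unit quaternion [x, y, z, w].
In Python, from bench import telemetry, capture, ticket gives the robot as it stands.
- The arm moves only by the tool arm_command, never from a script. Its argument "motion" is a list of rows, each a list of 5 numbers: the opening in per cent of the stroke, from 0 (shut) to 100 (fully open), then the shift along the tool's x, y, z in cm, then the turn about the tool's z in degrees. In form: [[claw, tx, ty, tz, roll], ...]. A call has 1 to 20 rows; each row shifts and turns the commanded pose from where the row before left it, along the tool's axes as they then stand; what a row does not reach is not made up. A row lasts 1/8 s, in which the tool goes at most 62.5 mm and 10.7 degrees, less where a joint would pass 70% of its speed; a pose out of reach is approached as far as the arm can. A call with a gripper value outside its range is refused whole. The fingers move at their own pace and stop on an object; the grip force is fixed at half the most. Time passes only in rows, so rows that do not move let the fingers close. It gives the time, the measured TCP pose, the force, the opening and the grip force at its end, in the units of the state.
- telemetry.state(): the state, without advancing time (a new reading comes with each control period).
- capture(name): name is "scene" or "side" or "wrist"; returns a dict with "img" (480x640x3 uint8, red, green, blue), "camera_matrix" (3x3 intrinsics, pixels), "camera_from_world" (4x4, takes a point from world to camera coordinates). Camera axes: x right, y down, z forward; pixel columns grow to the right and rows downward; lengths in m; the calibration is good to about 2 mm. A picture is of the moment at which its call begins. There is no depth.
- ticket.hand_in(): hands the job in; it is judged then, once.
The state is a dict: "clock": time; "qpos": joint angles; "joint_vel": joint speeds; "joint_torque": joint torques, N m; "position": TCP position; "tcp_rot": TCP orientation; "ft_force": force on the tool from outside, world axes, zero at the start; "wrist_torque": the same for the moment, N m; "width": opening from 0.0 (shut) to 1.0 (fully open); "gripper_force": force on a finger pad.
Only numpy, scipy, OpenCV 4.12 (cv2) and the standard library are available. Lean on these libraries where they do the work, as an engineer would, in place of code of your own. Each camera call takes 0.05 s, during which the arm holds its last target. There are 200 camera calls.

## Task

Plug the relay fully home into the rectangular socket on top of the grey power controller and let go of it. Then take the stylus from its stand, reach it down through the round opening and hold the recessed reset button there fully down; finish with the stylus still in the gripper, keeping the button pressed. Do not press the other button, in the square opening, and leave the spool, the screwdriver and the parts tray where they are.

Things in the scene. Friction and masses are not known exactly. Their poses are not given: they have to be found in the camera images.
- unit: The power controller: a flat grey housing fixed to the bench, 130 (its x) x 200 (its y) x 55 mm high, its flat top at 55 mm. Origin: centre of its underside, z up. Its yaw varies. On the middle line of the top, along its y: the relay socket at y +60 mm, the round reset opening at y -22 mm, the square opening at y -68 mm.
- socket (a point): Centre of the mouth of the relay socket, level with the housing's top; axes as the housing's. A rectangular hole 29.5 mm along the housing's x and 21.5 mm along its y, 20 mm deep, with a slightly chamfered rim.
- reset_mouth (a point): Centre of the mouth of the round reset opening, level with the housing's top: a straight vertical well, 19.5 mm across. The reset button's cap (16.4 mm across, flat) lies in it, its top 25 mm below the mouth.
- reset_button (a joint): How far the reset button is pressed down, in m: 0 is up, 0.006 is its stop. Spring-loaded: 1.65 N to start it, about 5 N at the stop; it comes up again when released.
- reset_button_top (a point): Centre of the top face of the reset button's cap; moves down with it.
- square_mouth (a point): Centre of the mouth of the square opening, 27.5 mm wide, level with the housing's top; another button, not to be pressed, lies 25 mm down in it.
- square_button (a joint): How far the button in the square opening is pressed, in m (0 up, 0.006 stop). Must stay up.
- relay: Plug-in relay, loose, 50-100 g, standing upright on the bench on its plug. The plug below is a black block 28 (its x) x 20 (its y) x 16 mm high; above it the grey body, 36 (x) x 28 (y) x 36 mm high, rests with its shoulder on the housing's top when fully plugged in. 52 mm in all. Origin: centre of the plug's underside, z up. Fits the socket with its x along the housing's x, either way round.
- stand: The stylus stand: a plain aluminium block 60 x 60 x 60 mm fixed to the bench, with one vertical hole 12 mm across and 56 mm deep in its top. Origin: centre of its underside.
- stand_mouth (a point): Centre of the hole's mouth in the stand's top, 60 mm above the bench.
- stylus: The stylus, loose, 30-50 g, upright in the stand, tip down. From the tip up: a white round shaft 8 mm across and 50 mm long with a rounded tip, a black collar 26 mm across and 5 mm thick, a black round handle 16 mm across and 65 mm long (total 120 mm). Its collar rests on the stand's top. Origin: the tip's lowest point; z along the axis to the handle.
- stylus_tip (a point): The lowest point of the stylus's tip.
- stylus_grip (a point): Point on the stylus's axis in the handle, 95 mm above the tip, 25 mm below the handle's end: a good place to grip.
- spool: Bystander: a grey spool, 54 mm across, 34 mm high, standing on its flange. Origin: centre of its underside.
- screwdriver: Bystander: a screwdriver about 160 mm long, lying on the bench, its handle to its -x.
- parts_tray: Bystander: a white divided tray, 90 x 120 x 30 mm. Origin: centre of its underside.
Mind the look-alikes: they are no part of the job. What is meant by the stand is not black, brown or pink, and is the smaller of those in its own colour.

How it is judged:
By the outcome, as a careful person would: the job done as asked, in the order asked, and still so for the second after the job is handed in, while the arm keeps its last pose, push and grip.
It also fails if it takes over 56 s, if anything falls off the work surface, if the arm or the gripper's body presses on something with over 40 N, if the wrist force passes 120 N, or if a joint passes its speed limit or range.

## Working session

There is one attempt and no reset: what is moved stays moved. The work goes in short steps, Python scripts to look and compute and a tool call to move; the robot and the scene stay as the last step left them, time stands still between calls to the robot, and variables do not carry over. Pictures are saved under pics/ and viewed, at most 10 in all, crops included, and the job is handed in when it is done.

Besides the shell and the picture viewer there is one more tool, called after "Emit:" as name(argument=value, ...) on one line, values as JSON. arm_command: Moves the arm, as the interface text tells. Its arguments: {"type":"object","properties":{"motion":{"type":"array"}},"required":["motion"]}

```bash
mkdir -p pics; cat > h.py <<'E'
import numpy as np, cv2
from bench import telemetry, capture, ticket
from scipy.spatial.transform import Rotation as R
def shot(n,f=None):
    c=capture(n)
    if f: cv2.imwrite(f'pics/{f}.png',c['img'][:,:,::-1])
    return c
def ray(c,u,v):
    M=c['camera_from_world'];K=c['camera_matrix']
    d=M[:3,:3].T@np.linalg.solve(K,[u,v,1.]); o=-M[:3,:3].T@M[:3,3]
    return o,d
def onz(c,u,v,z):
    o,d=ray(c,u,v); return o+d*(z-o[2])/d[2]
def proj(c,p):
    q=c['camera_matrix']@(c['camera_from_world']@np.append(p,1))[:3]; return q[:2]/q[2]
def go(target,yaw_deg=None):
    "shift in tool cm from current pose to world target"
    s=telemetry.state(); r=R.from_quat(s['tcp_rot'])
    return np.round(100*r.inv().apply(np.array(target)-s['position']),2)
E
python3 - <<'E'
from h import *
for n in ('scene','side','wrist'):
    c=shot(n,n+'0'); M=c['camera_from_world']; print(n,(-M[:3,:3].T@M[:3,3]).round(3),M[2,:3].round(2))
s=telemetry.state(); print(s); print(R.from_quat(s['tcp_rot']).as_matrix().round(3))
E
```

```text
scene [1.201 0.648 0.813] [-0.54 -0.53 -0.66]
side [ 0.542 -1.123  1.101] [ 0.04  0.77 -0.64]
wrist [ 0.264 -0.6    0.385] [-0.28 -0.08 -0.96]
{'clock': 0.15, 'qpos': array([ 1.25448841,  0.61570992, -0.01258448,  1.42450233,  0.00808521,
        1.10343475, -0.04042056]), 'joint_vel': array([ 0.00043227, -0.00115903, -0.00014102, -0.00380717,  0.00162962,
        0.00141362, -0.0011512 ]), 'joint_torque': array([ 8.44799633e-04, -4.59348857e+01,  2.09384775e-01, -1.65941620e+01,
       -6.11072453e-02,  1.81405287e-02,  1.46089819e-04]), 'position': array([ 0.18557034, -0.62229065,  0.20644851]), 'tcp_rot': array([ 9.89518533e-01,  1.44402450e-01, -1.56561309e-04, -9.89910159e-04]), 'ft_force': array([ 0.72290813,  0.28204058, -0.65006035]), 'wrist_torque': array([-0.02739397, -0.00681914, -0.03213597]), 'gripper_force': 0.0, 'width': 0.9999229495399605}
[[ 0.958  0.286 -0.001]
 [ 0.286 -0.958  0.002]
 [-0.    -0.002 -1.   ]]
```

View pics/scene0.png

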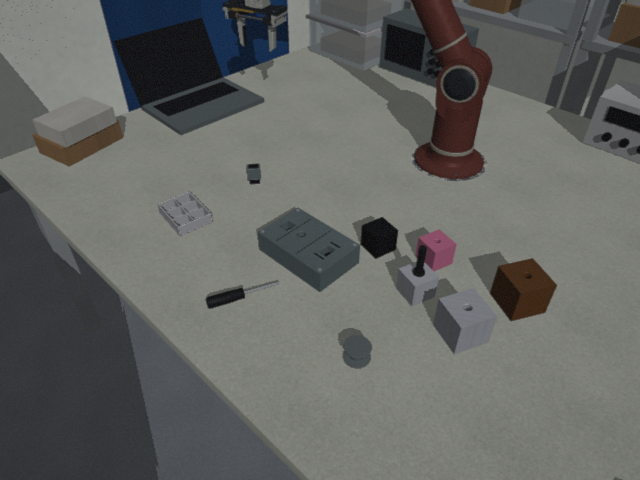

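View pics/side0.png

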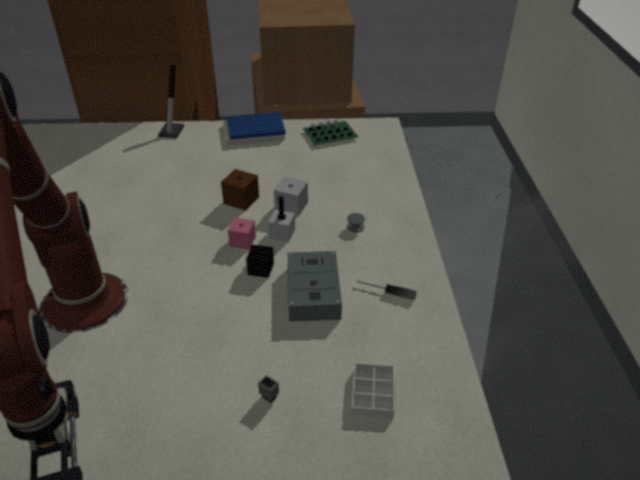

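Stand candidates in the scene view: black block (380,238), pink (437,250), brown (523,288), large grey (465,320) and small grey (418,283), which holds the stylus. The small grey one fits the description. The relay is at scene (253,173) and side (268,388). The unit is at scene (308,245), with its socket near (328,252). I'll check these in one close crop.

```bash
python3 - <<'E'
from h import *
a=cv2.imread('pics/scene0.png');b=cv2.imread('pics/side0.png')
f=lambda im,u,v,w,h,s:cv2.resize(im[v:v+h,u:u+w],(w*s,h*s),interpolation=cv2.INTER_CUBIC)
top=np.hstack([f(a,250,200,130,100,3),f(b,270,240,80,60,5)[:300,:400]])
bot=np.hstack([f(a,390,225,60,50*2,3),f(a,230,150,50,50,6)[:300,:300],f(b,245,365,50,50,6)[:300,:300]])
bot=bot[:,:790]; top=top[:,:790]
cv2.imwrite('pics/crop1.png',np.vstack([top,np.pad(bot,((0,0),(0,790-bot.shape[1]),(0,0)))]))
E
```

```text
(no output)
```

View pics/crop1.png

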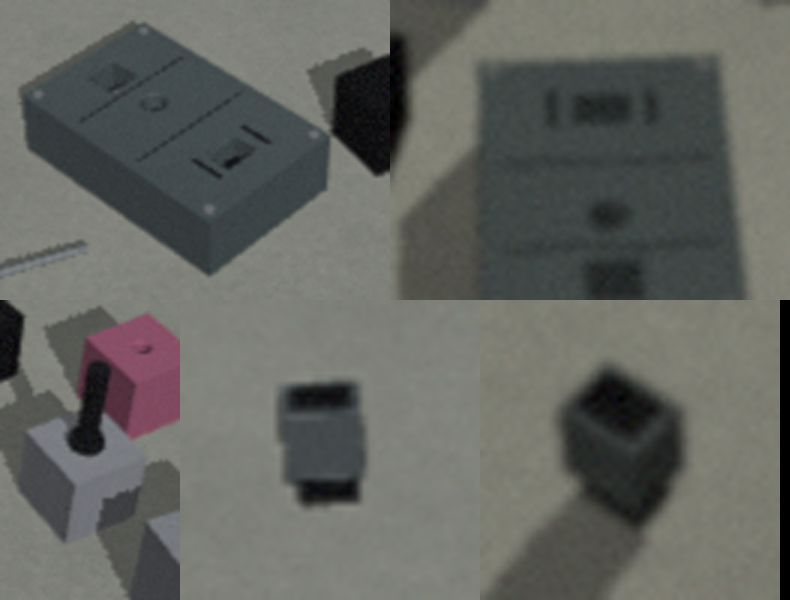

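The crop confirms the choice: the stylus stands in the small light-grey block, and the relay is upright with its black plug down and a dark panel on top. The socket has tick marks on both sides, and the order socket, round, square holds. Rough positions next, before a closer look with the wrist camera.

```bash
python3 - <<'E'
from h import *
a=capture('scene');b=capture('side');w=capture('wrist')
t=[onz(b,*p,.052) for p in ((258.7,384.2),(266.7,375.8),(278.8,383),(269.7,389.5))]
print('relay',np.mean(t,0).round(3)); 
for i in range(4):
    d=t[(i+1)%4]-t[i]; print((np.linalg.norm(d)*1000).round(1),np.degrees(np.arctan2(d[1],d[0])).round(1))
sc=lambda u,v:(250+u/3,200+v/3)
S=onz(a,*sc(232,152),.055);Rr=onz(a,*sc(153,102),.055);Q=onz(a,*sc(110,74),.055)
print('sock',S,'reset',Rr,'sq',Q)
d=S-Q;print('unit y dir',np.degrees(np.arctan2(d[1],d[0])),np.linalg.norm(d), 'want .128')
print('stylus collar',onz(a,390+88/3,225+(437-300)/3,.065), 'hndl top side', onz(b,281,197,.125))
s=telemetry.state();M=w['camera_from_world'];r=R.from_quat(s['tcp_rot']).as_matrix()
c=-M[:3,:3].T@M[:3,3]
print('cam in tool',r.T@(c-s['position']),'view dir tool',r.T@M[2,:3], 'right',r.T@M[0,:3]); print(w['camera_matrix'])
E
```

```text
relay [ 0.477 -0.318  0.052]
27.1 52.3
33.0 -37.8
24.9 -140.1
27.8 147.9
sock [0.586685   0.07014892 0.055     ] reset [ 0.58790607 -0.01203544  0.055     ] sq [ 0.58795368 -0.06014338  0.055     ]
unit y dir 90.55788089743284 0.13029847156464047 want .128
stylus collar [0.505165   0.25701405 0.065     ] hndl top side [0.50593564 0.26329802 0.125     ]
cam in tool [ 0.081001    0.00074157 -0.17867963] view dir tool [-2.90055684e-01  5.88796791e-04  9.57009589e-01] right [ 6.06483485e-04  9.99999723e-01 -4.31429999e-04]
[[409.15432012   0.         319.34803308]
 [  0.         409.15432012 236.68413317]
 [  0.           0.           1.        ]]
```

Emit:
arm_command(motion=[[100,2,-1.2,0.4,0],[100,4,-2.3,0.8,0],[100,4.6,-2.6,0.8,0],[100,4.6,-2.6,0.8,0],[100,4.6,-2.6,0.8,0],[100,4.6,-2.6,0.8,0],[100,4.6,-2.6,0.8,0],[100,4,-2.3,0.8,0],[100,2.4,-1.4,0.4,0],[100,1.2,-0.6,0,0],[100,0,0,0,-9.5],[100,0,0,0,-9.5],[100,0,0,0,-9.5],[100,0,0,0,-9.5],[100,0,0,0,0],[100,0,0,0,0]])

```text
clock: 2.3
position: [0.4766, -0.3198, 0.1435]
tcp_rot: [0.889, 0.457, -0.0, 0.0]
ft_force: [-0.4, -0.7, -0.3]
width: 0.998
gripper_force: 0.0
```

```bash
python3 - <<'E'
from h import *
c=shot('wrist','w1'); s=telemetry.state(); print(s['clock'],s['position'],R.from_quat(s['tcp_rot']).as_matrix().round(3),s['qpos'].round(2),proj(c,[.477,-.318,.052]))
E
```

```text
2.35 [ 0.47675908 -0.31952081  0.14348996] [[ 0.582  0.814 -0.   ]
 [ 0.814 -0.582 -0.   ]
 [-0.     0.    -1.   ]] [ 0.69  0.57 -0.21  1.73  0.15  0.86 -0.21] [317.02638586 232.20187177]
```

View pics/w1.png

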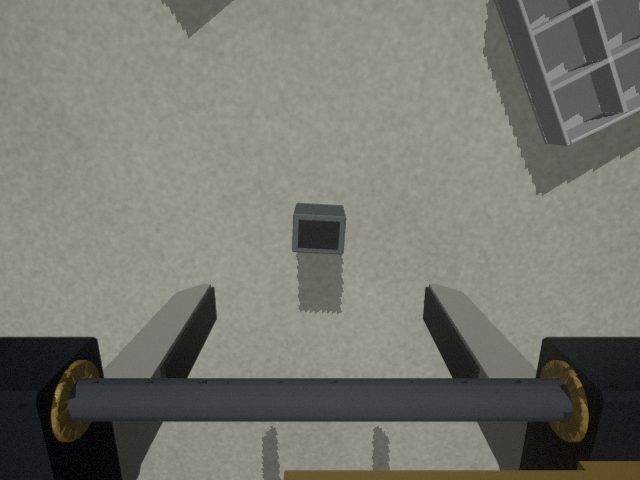

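The wrist view shows the relay at (319,234), upright and almost square to the fingers. The parts tray is far off at upper right. I'll refine the relay pose from its dark top panel.

```bash
cat >> h.py <<'E'
def blob(c,u,v,rad,lo,hi,z):
    "mask of grey range near (u,v) -> minAreaRect on plane z (mm): centre, size, angle"
    g=cv2.cvtColor(c['img'],cv2.COLOR_RGB2GRAY); m=cv2.inRange(g,lo,hi); k=np.zeros_like(m); cv2.rectangle(k,(int(u-rad),int(v-rad)),(int(u+rad),int(v+rad)),255,-1)
    cs,_=cv2.findContours(m&k,cv2.RETR_EXTERNAL,cv2.CHAIN_APPROX_NONE); q=max(cs,key=cv2.contourArea)[:,0]
    P=np.array([onz(c,*p,z)[:2]*1000 for p in q],np.float32); return cv2.minAreaRect(P),q.min(0),q.max(0)
E
python3 - <<'E'
from h import *
c=capture('wrist'); g=cv2.cvtColor(c['img'],cv2.COLOR_RGB2GRAY)
print(g[234,285:355:2]); print(g[198:260:2,319])
for hi in (45,60): print(hi,blob(c,319,234,28,0,hi,.052))
s=telemetry.state();r=R.from_quat(s['tcp_rot']).as_matrix(); print('tool y deg',np.degrees(np.arctan2(r[1,1],r[0,1])))
b,_,_=blob(c,319,234,24,0,60,.052); print(go([*np.array(b[0])/1000,.038]))
E
```

```text
[144 145 152 155  81  86  80  40  42  40  41  40  38  41  36  37  38  37
  41  41  40  38  35  44  45  35  41  65  85  79 141 141 143 146 138]
[143 145 144 105  75  76  74  77  72  89  83  87  42  40  42  42  37  44
  37  42  36  41  38  41  38  40  80  84  97 102 101]
45 (((476.6905212402344, -319.83868408203125), (19.677322387695312, 27.469646453857422), 51.1036376953125), array([298, 221], dtype=int32), array([339, 249], dtype=int32))
60 (((476.7837219238281, -319.7852478027344), (20.23642921447754, 28.16846466064453), 51.34982681274414), array([298, 220], dtype=int32), array([339, 249], dtype=int32))
tool y deg -35.506434171835465
[-0.05  0.02 10.55]
```

Emit:
arm_command(motion=[[100,0,0,1.5,3.2],[100,0,0,3,0],[100,0,0,3,0],[100,0,0,2,0],[100,0,0,1,0],[100,0,0,0,0],[20,0,0,0,0],[20,0,0,0,0],[20,0,0,0,0],[20,0,0,0,0],[20,0,0,0,0],[20,0,0,0,0],[20,0,0,0,0],[20,0,0,0,0]])

```text
clock: 4.15
position: [0.477, -0.3189, 0.0384]
tcp_rot: [0.901, 0.434, 0.0, -0.0]
ft_force: [-0.3, -0.5, 0.3]
width: 0.376
gripper_force: 30.0
```

Emit:
arm_command(motion=[[20,0,0,-1,0],[20,0,0,-2.2,0],[20,0,0,-3,-9.7],[20,0,0,-3,-9.7],[20,0,0,-3,-9.7],[20,0,0,-3,-9.6],[20,2,0.8,-1,0],[20,4,1.5,0,0],[20,4.5,1.7,0,0],[20,4.5,1.7,0,0],[20,4.5,1.7,0,0],[20,4.5,1.7,0,0],[20,3.5,1.3,0,0],[20,1.4,0.6,0,0],[20,0,0,0,0],[20,0,0,0,0],[20,0,0,0,0]])

```text
clock: 6.28
position: [0.5861, -0.032, 0.2003]
tcp_rot: [0.708, 0.706, -0.001, 0.0]
ft_force: [0.6, -0.0, -0.5]
width: 0.378
gripper_force: 30.0
```

```bash
python3 - <<'E'
from h import *
c=shot('wrist','w2'); s=telemetry.state(); print(s['clock'],s['position'],R.from_quat(s['tcp_rot']).as_matrix().round(3),s['width'],s['gripper_force'])
for p in ([.587,.07,.055],[.588,-.012,.055]): print(proj(c,p))
E
```

```text
6.325 [ 0.58619469 -0.03161151  0.20034223] [[ 0.001  1.    -0.   ]
 [ 1.    -0.001 -0.001]
 [-0.001 -0.    -1.   ]] 0.3797126904540774 29.99799996614456
[319.99431457  81.50836778]
[321.31185936 190.81649288]
```

View pics/w2.png

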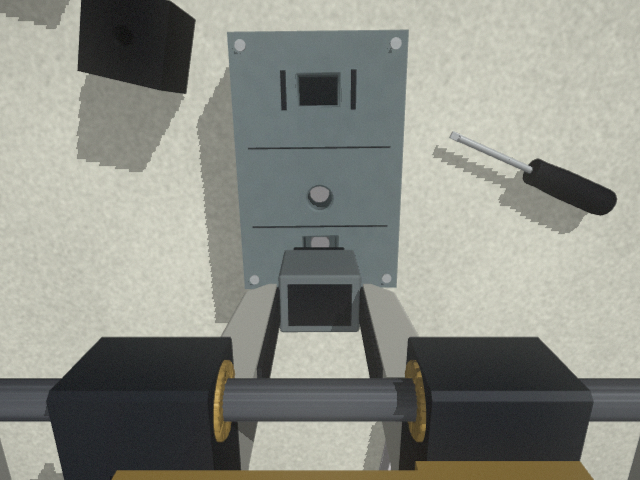

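Wrist view: socket (319,89), round reset opening (320,196), and the square opening partly hidden at (320,242). The relay is held square at (319,303). The screws are at (239,45), (396,43), (254,280) and (387,279). Next I measure relay and socket with the same camera.

```bash
cat >> h.py <<'E'
def sock_relay(c,s,us,vs,ur,vr,ru=35):
    p=s['position']; 
    B,_,_=blob(c,ur,vr,ru,0,60,p[2]+.014)
    return B
def screws(c,gu):
    g=cv2.cvtColor(c['img'],cv2.COLOR_RGB2GRAY).astype(float); out=[]
    for u,v in gu:
        y,x=np.mgrid[v-9:v+10,u-9:u+10]; w=g[v-9:v+10,u-9:u+10]; w=w*(w>np.median(w)+25); out.append(onz(c,(w*x).sum()/w.sum(),(w*y).sum()/w.sum(),.055)*1000)
    return np.array(out)
E
python3 - <<'E'
from h import *
c=capture('wrist'); s=telemetry.state(); p=s['position']*1000
g=cv2.cvtColor(c['img'],cv2.COLOR_RGB2GRAY)
print(g[89,275:365:2]);print(g[60:120:2,319]);print(g[303,278:362:2]);print(g[270:340:2,319])
S=screws(c,((239,45),(396,43),(387,279),(254,280))); print(S.round(1))
d=S[0]-S[3]+S[1]-S[2]; print('y dir',np.degrees(np.arctan2(d[1],d[0])),'centre',S.mean(0))
e=S[1]-S[0]+S[2]-S[3]; print('x dir',np.degrees(np.arctan2(e[1],e[0])))
print('relay panel',blob(c,319,303,40,0,60,p[2]/1000+.014),'tcp',p)
print('socket dark',blob(c,319,89,25,0,62,.055))
E
```

```text
[118 117 112  43  43  60 113 116 115 116 100  96  49  39  41  38  39  35
  39  39  37  37  40  35  38  37  40  41  36  42  41  60  87 114 113 113
 113 112  48  47  54 112 115 116 111]
[112 116 111 114 117 115 113  74  60  41  37  42  36  40  37  34  39  37
  39  42  39  40  44 110 112 115 113 112 112 115]
[ 40  80 112 114 114  43  38  41  42  39  41  44  44  41  42  43  41  41
  44  42  41  45  42  42  43  41  42  42  37  42  39  45  43  40  43  41
  42  80  79  76  72  42]
[ 90  88  93 118 112 111 109  62  36  42  38  39  41  46  37  41  43  42
  42  47  40  44  44  44  43  43  45  48 104 110 110 186 197 193 198]
[[528.6  95.2  55. ]
 [641.7  96.3  55. ]
 [644.6 -89.9  55. ]
 [531.7 -90.5  55. ]]
y dir 90.9178455409626 centre [586.66439516   2.76394968  55.        ]
x dir 0.4233053280781139
relay panel (((586.4996948242188, -32.97029113769531), (20.022199630737305, 28.216215133666992), 89.94683074951172), array([288, 284], dtype=int32), array([351, 325], dtype=int32)) tcp [586.27329032 -31.23914236 200.38237379]
socket dark (((585.340576171875, 64.22102355957031), (28.85796546936035, 21.192373275756836), 0.6850006580352783), array([298,  75], dtype=int32), array([337, 105], dtype=int32))
```

Emit:
arm_command(motion=[[20,1.5,0,1,-0.7],[20,3,0,2,0],[20,3,-0.07,2,0],[20,1.5,0,2,0],[20,0.6,0,1.4,0],[20,0,0,0.6,0],[20,0,0,0,0],[20,0,0,0,0]])

```text
clock: 7.38
position: [0.5853, 0.0654, 0.111]
tcp_rot: [0.703, 0.712, 0.0, 0.001]
ft_force: [0.5, -0.2, -0.2]
width: 0.376
gripper_force: 30.0
```

```bash
python3 - <<'E'
from h import *
c=shot('wrist','w3'); s=telemetry.state(); print(s['clock'],s['position'],R.from_quat(s['tcp_rot']).as_matrix().round(4),s['width'])
for p in ([.5286,.0952,.055],[.6417,.0963,.055]): print(proj(c,p))
E
```

```text
7.425 [0.58527863 0.06553146 0.11108323] [[-1.270e-02  9.999e-01  1.500e-03]
 [ 9.999e-01  1.270e-02 -1.000e-04]
 [-1.000e-04  1.500e-03 -1.000e+00]] 0.3744381109060686
[222.31263379 201.25613706]
[415.76262742 201.80776076]
```

View pics/w3.png

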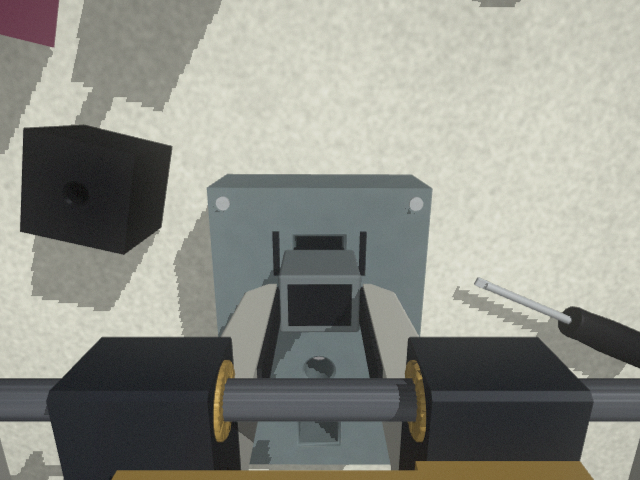

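The relay hovers over the socket: the socket's far rim shows at about v 235, u 294–346, the screws are at (222,204) and (416,204), and the relay panel at (319,304). Measuring the remaining offset.

```bash
python3 - <<'E'
from h import *
c=capture('wrist'); s=telemetry.state(); p=s['position']
g=cv2.cvtColor(c['img'],cv2.COLOR_RGB2GRAY)
print('row243',list(zip(range(268,372),g[241:246,268:372].mean(0).astype(int))))
print('col',list(zip(range(226,252),g[226:252,305:335].mean(1).astype(int))))
S=screws(c,((222,204),(416,204))); print(S.round(2)); e=S[1]-S[0]; a=np.arctan2(e[1],e[0]); print('x dir',np.degrees(a))
m=S.mean(0)[:2]; print('sock from screws',m+33.1*np.array([np.sin(a),-np.cos(a)]))
print('relay',blob(c,319,304,38,0,60,p[2]+.014),p*1000)
for v in (235,237): print(onz(c,320,v,.055)*1000)
E
```

```text
row243 [(268, np.int64(120)), (269, np.int64(120)), (270, np.int64(119)), (271, np.int64(115)), (272, np.int64(94)), (273, np.int64(45)), (274, np.int64(43)), (275, np.int64(44)), (276, np.int64(45)), (277, np.int64(46)), (278, np.int64(51)), (279, np.int64(86)), (280, np.int64(117)), (281, np.int64(117)), (282, np.int64(119)), (283, np.int64(118)), (284, np.int64(118)), (285, np.int64(118)), (286, np.int64(118)), (287, np.int64(117)), (288, np.int64(118)), (289, np.int64(118)), (290, np.int64(120)), (291, np.int64(121)), (292, np.int64(109)), (293, np.int64(96)), (294, np.int64(86)), (295, np.int64(75)), (296, np.int64(48)), (297, np.int64(35)), (298, np.int64(38)), (299, np.int64(37)), (300, np.int64(38)), (301, np.int64(36)), (302, np.int64(38)), (303, np.int64(36)), (304, np.int64(37)), (305, np.int64(35)), (306, np.int64(37)), (307, np.int64(35)), (308, np.int64(35)), (309, np.int64(36)), (310, np.int64(34)), (311, np.int64(35)), (312, np.int64(33)), (313, np.int64(37)), (314, np.int64(37)), (315, np.int64(35)), (316, np.int64(34)), (317, np.int64(36)), (318, np.int64(37)), (319
[... 1401 characters left out ...]
int64(37)), (239, np.int64(36)), (240, np.int64(37)), (241, np.int64(37)), (242, np.int64(35)), (243, np.int64(36)), (244, np.int64(35)), (245, np.int64(35)), (246, np.int64(35)), (247, np.int64(36)), (248, np.int64(36)), (249, np.int64(46)), (250, np.int64(86)), (251, np.int64(92))]
[[528.41  94.22  55.  ]
 [641.94  95.23  55.  ]]
x dir 0.5126710346342702
sock from screws [585.47510513  61.62659407]
relay (((585.5894165039062, 64.14217376708984), (28.25931739807129, 20.027008056640625), 0.6864073872566223), array([288, 284], dtype=int32), array([351, 325], dtype=int32)) [585.21652867  65.65897775 111.08148733]
[585.93933338  75.46405681  55.        ]
[585.95660284  74.21069855  55.        ]
```

Emit:
arm_command(motion=[[20,-0.02,0,0.8,0],[20,0,0,0.7,0],[20,0,0,0.2,0],[20,0,0,0.2,0],[20,0,0,0.2,0],[20,0,0,0.2,0],[20,0,0,0,0]])

```text
clock: 8.35
position: [0.5856, 0.066, 0.0882]
tcp_rot: [0.702, 0.712, 0.001, 0.001]
ft_force: [1.8, 0.3, -0.7]
width: 0.377
gripper_force: 30.0
```

Emit:
arm_command(motion=[[20,0,0,0.3,0],[20,0,0,0.3,0],[20,0,0,0.3,0],[20,0,0,0.2,0],[20,0,0,0.1,0],[20,0,0,0,0]])

```text
clock: 9.1
position: [0.5855, 0.066, 0.0771]
tcp_rot: [0.702, 0.712, 0.001, 0.001]
ft_force: [-0.1, -2.4, 9.5]
width: 0.378
gripper_force: 30.0
```

Emit:
arm_command(motion=[[20,0,0,0.1,0],[20,0,0,0,0]])

```text
clock: 9.35
position: [0.5855, 0.0659, 0.077]
tcp_rot: [0.702, 0.712, 0.001, 0.001]
ft_force: [-2.4, -1.4, 13.2]
width: 0.377
gripper_force: 30.0
```

Emit:
arm_command(motion=[[60,0,0,-0.1,0],[60,0,0,0,0],[60,0,0,0,0],[60,0,0,-0.5,0],[60,0,0,-2,0],[60,0,0,-3,0],[60,0,0,-3,0],[60,0,0,-3,0],[60,0,0,0,0]])

```text
clock: 10.48
position: [0.5862, 0.0667, 0.1929]
tcp_rot: [0.702, 0.712, 0.002, 0.002]
ft_force: [-0.5, 0.2, -0.2]
width: 0.599
gripper_force: 0.0
```

```bash
python3 - <<'E'
from h import *
s=telemetry.state(); print(s['clock'],s['position'],s['qpos'].round(2)); c=shot('wrist','w4')
b=shot('side'); a=shot('scene')
f=lambda im,u,v,w,h,k:cv2.resize(im[v:v+h,u:u+w],(w*k,h*k),interpolation=cv2.INTER_CUBIC)
im=np.hstack([c['img'][:400,120:520],f(a['img'],290,200,100,100,4)]); cv2.imwrite('pics/m4.png',im[:,:,::-1])
E
```

```text
10.475 [0.58618332 0.06670867 0.19287874] [ 0.12  0.56 -0.44  1.62  0.27  1.01 -0.39]
```

View pics/m4.png

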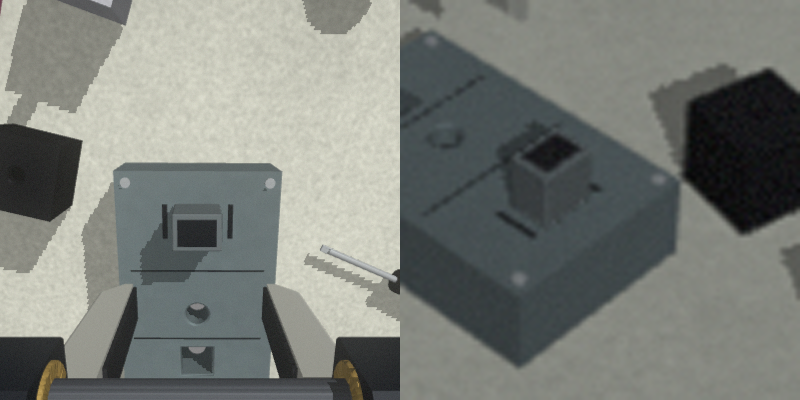

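The relay sits flush in the socket, with its shoulder on the housing in both views and the gripper free. Next is a hover over the stylus to measure it.

Emit:
arm_command(motion=[[60,1.5,-0.6,0,0],[60,3.5,-1.5,0,0],[60,4.5,-1.9,0,0],[60,4.5,-1.9,0,0],[60,3.5,-1.5,0,0],[60,1.5,-0.7,0,0],[60,0,0,0,0],[60,0,0,0,0]])

```text
clock: 11.62
position: [0.502, 0.2527, 0.19]
tcp_rot: [0.703, 0.711, -0.001, 0.001]
ft_force: [-0.3, -0.1, -0.4]
width: 0.599
gripper_force: 0.0
```

```bash
python3 - <<'E'
from h import *
s=telemetry.state(); print(s['clock'],s['position'],s['qpos'].round(2)); c=shot('wrist','w5')
for p in ([.5055,.26,.13],[.5055,.26,.065]): print(proj(c,p))
E
```

```text
11.625 [0.50196068 0.25272535 0.18998703] [-0.22  0.53 -0.44  1.7   0.27  0.98 -0.75]
[324.77904154 237.21656525]
[323.62319991 212.12658217]
```

View pics/w5.png

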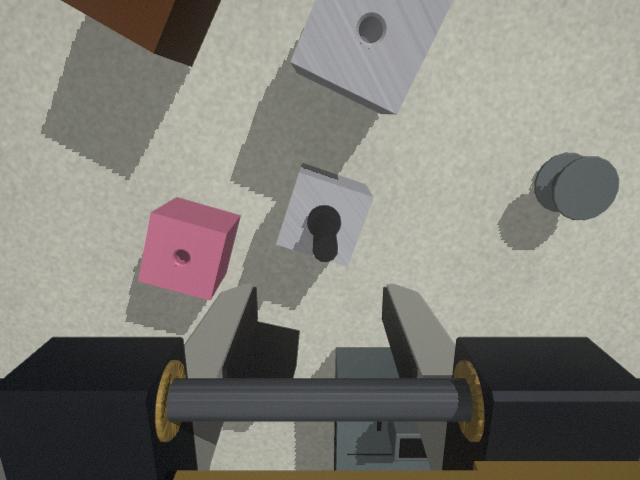

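The stylus collar is at (324,221) and its handle top at (325,249), in the small grey stand. The big grey block is at (371,40), pink at (188,250), and the spool at (580,187) is clear.

```bash
python3 - <<'E'
from h import *
c=capture('wrist'); s=telemetry.state()
g=cv2.cvtColor(c['img'],cv2.COLOR_RGB2GRAY); m=np.zeros_like(g); m[195:275,295:355]=cv2.inRange(g,0,60)[195:275,295:355]
cs,_=cv2.findContours(m,cv2.RETR_EXTERNAL,cv2.CHAIN_APPROX_NONE); q=max(cs,key=cv2.contourArea)[:,0]
lo=q[q[:,1]>252].astype(np.float32); up=q[q[:,1]<222].astype(np.float32)
def circ(P,z):
    W=np.array([onz(c,*p,z)[:2]*1000 for p in P]); A=np.c_[2*W,np.ones(len(W))]; x=np.linalg.lstsq(A,(W**2).sum(1),rcond=None)[0]; return x[:2].round(1),np.sqrt(x[2]+x[:2]@x[:2]).round(1)
H=circ(lo,.130);C=circ(up,.065);print('handle top',H,'collar',C)
t=np.append((H[0]+C[0])/2000,.105); print(go(t), s['position'])
B=blob(c,371,40,1,0,1,.08) if 0 else None
for z in (.08,.09): print([onz(c,u,v,z)[:2].round(3) for u,v in ((290,63),(397,113))])
E
```

```text
handle top (array([505.5, 251.5]), np.float64(6.9)) collar (array([505.4, 252.8]), np.float64(12.1))
[-0.05  0.34  8.51] [0.50204059 0.25271849 0.19011194]
[array([0.482, 0.363]), array([0.554, 0.333])]
[array([0.483, 0.362]), array([0.552, 0.333])]
```

Emit:
arm_command(motion=[[60,0,0.34,1.5,0],[60,0,0,2.5,0],[60,0,0,2.5,0],[60,0,0,1.5,0],[60,0,0,0.5,0],[60,0,0,0,0],[5,0,0,0,0],[5,0,0,0,0],[5,0,0,0,0],[5,0,0,0,0],[5,0,0,0,0],[5,0,0,0,0],[5,0,0,0,0]])

```text
clock: 13.35
position: [0.5044, 0.255, 0.1055]
tcp_rot: [0.702, 0.712, 0.0, -0.0]
ft_force: [-0.6, 0.6, 0.3]
width: 0.166
gripper_force: 30.0
```

Emit:
arm_command(motion=[[5,0,0,-1,0],[5,0,0,-2,0],[5,0,0,-3,0],[5,0,0,-3,0],[5,0,0,-2,0],[5,-1.5,0.45,-1,0],[5,-3.5,1,0,0],[5,-4.5,1.3,0,0],[5,-4.5,1.3,0,0],[5,-4.5,1.3,0,0],[5,-4,1.1,0,0],[5,-3.2,0.9,0,0],[5,-1.6,0.5,0,0],[5,0,0,1,0],[5,0,0,2,0],[5,0,0,2,0],[5,0,0,0.5,0],[5,0,0,0,0],[5,0,0,0,0]])

```text
clock: 15.72
position: [0.5872, -0.0162, 0.1712]
tcp_rot: [0.702, 0.712, 0.001, 0.0]
ft_force: [-0.0, 0.2, -0.7]
width: 0.164
gripper_force: 30.0
```

```bash
python3 - <<'E'
from h import *
s=telemetry.state(); print(s['clock'],s['position'],s['width'],s['qpos'].round(2)); p=s['position']; c=shot('wrist','w6');b=shot('side')
a=shot('scene')
f=lambda im,u,v,w,h,k:cv2.resize(im[v:v+h,u:u+w],(w*k,h*k),interpolation=cv2.INTER_CUBIC)
cv2.imwrite('pics/m6.png',np.hstack([c['img'][100:500,120:520][:380],f(a['img'],255,165,95,95,4)])[:,:,::-1] if 0 else np.hstack([c['img'][100:480,120:520],f(a['img'],255,165,95,95,4)])[:,:,::-1])
print(proj(c,p-[0,0,.095])-[120,100],proj(a,p-[0,0,.095])*4-[1020,660]+[400,0])
E
```

```text
15.725 [ 0.58720049 -0.01624001  0.17121996] 0.16414856398868494 [ 0.25  0.58 -0.41  1.65  0.27  0.96 -0.25]
[198.63359653 132.66857946] [578.92602432 243.33423022]
```

View pics/m6.png

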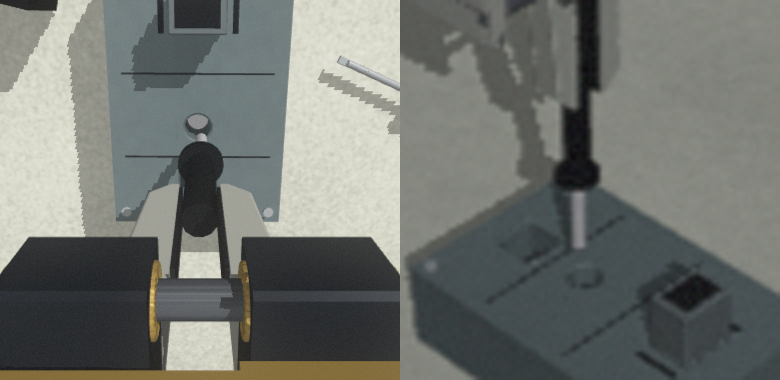

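Wrist view: the hole is at full-image (318,224), with the shaft tip just behind it. In the scene view the tip is at crop (579,247), matching its prediction, and the hole at crop (585,277).

```bash
python3 - <<'E'
from h import *
c=capture('wrist');a=capture('scene'); s=telemetry.state(); p=s['position']
h1=onz(c,318,224,.055);h2=onz(a,255+185/4,165+276/4,.055); print(h1,h2,'tip px pred',proj(c,p-[0,0,.095]))
# relay panel (known to sit in socket) and far screws as check
g=cv2.cvtColor(c['img'],cv2.COLOR_RGB2GRAY); m=cv2.inRange(g,0,60)*0
B=blob(c,318,112,30,0,60,.091); print('relay',B)
print('from relay',np.array(B[0][0])-82*np.array([-.0105,1]), 'tcp',p*1000)
hsv=c['img'][205:240,300:338].astype(int); print(g[224,300:338]); print(g[205:240,318])
E
```

```text
[ 0.586611   -0.01627584  0.055     ] [ 0.58750505 -0.01162956  0.055     ] tip px pred [318.41227662 232.72411875]
relay (((584.925537109375, 64.99593353271484), (27.73025894165039, 19.047090530395508), 0.8403096795082092), array([294,  93], dtype=int32), array([340, 126], dtype=int32))
from relay [585.78653711 -17.00406647] tcp [586.9274624  -16.94146984 170.81981468]
[120 121 119 109 102  83  58  54  57  80 126 144 144 141 145 143 142 145
 143 141 143 144 141 142 142 137  87  65  68  65  72  85  91 118 119 119
 120 119]
[119 117 116 120 119 117 117  83  88 137 144 140 142 145 141 142 143 142
 143 143 143 143 143  94  62  61  60  60  64 128 137 135 138 137 138]
```

Emit:
arm_command(motion=[[5,0.05,-0.05,0.8,0],[5,0,0,0.8,0],[5,0,0,0.8,0],[5,0,0,0.8,0],[5,0,0,0.8,0],[5,0,0,0,0]])

```text
clock: 16.73
position: [0.5857, -0.0165, 0.1295]
tcp_rot: [0.702, 0.712, -0.001, -0.001]
ft_force: [0.5, 0.2, -0.7]
width: 0.164
gripper_force: 30.0
```

```bash
python3 - <<'E'
from h import *
s=telemetry.state(); c=shot('wrist');a=shot('scene')
f=lambda im,u,v,w,h,k:cv2.resize(im[v:v+h,u:u+w],(w*k,h*k),interpolation=cv2.INTER_CUBIC)
cv2.imwrite('pics/m7.png',np.hstack([f(c['img'],250,160,140,140,3)[:380],f(a['img'],255,185,95,95,4)])[:,:,::-1])
E
```

```text
(no output)
```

View pics/m7.png

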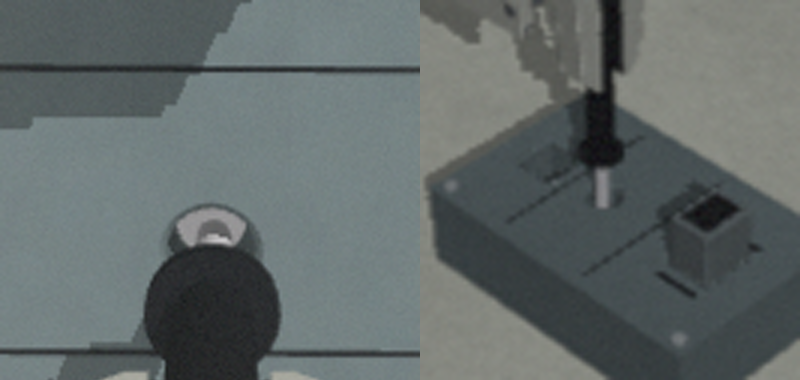

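The shaft is inside the round well, near its centre, with the cap visible around it. Press in small steps.

Emit:
arm_command(motion=[[5,0,0,0.2,0],[5,0,0,0.2,0],[5,0,0,0.15,0],[5,0,0,0.15,0],[5,0,0,0,0]])

```text
clock: 17.45
position: [0.5864, -0.0164, 0.1236]
tcp_rot: [0.702, 0.712, 0.0, 0.0]
ft_force: [0.3, 0.4, 1.2]
width: 0.16
gripper_force: 30.0
```

Emit:
arm_command(motion=[[5,0,0,0.15,0],[5,0,0,0.15,0],[5,0,0,0,0]])

```text
clock: 17.82
position: [0.5864, -0.0164, 0.1206]
tcp_rot: [0.702, 0.712, 0.0, 0.0]
ft_force: [-0.2, 0.2, 3.3]
width: 0.163
gripper_force: 30.0
```

Emit:
arm_command(motion=[[5,0,0,0.1,0],[5,0,0,0,0],[5,0,0,0,0]])

```text
clock: 18.2
position: [0.5865, -0.0164, 0.1196]
tcp_rot: [0.702, 0.712, 0.0, 0.0]
ft_force: [1.3, 0.2, 4.0]
width: 0.162
gripper_force: 30.0
```

Emit:
arm_command(motion=[[5,0,0,0.1,0],[5,0,0,0,0],[5,0,0,0,0]])

```text
clock: 18.58
position: [0.5865, -0.0164, 0.1188]
tcp_rot: [0.702, 0.712, 0.0, 0.0]
ft_force: [-0.4, -0.6, 6.4]
width: 0.164
gripper_force: 30.0
```

Emit:
arm_command(motion=[[5,0,0,0.1,0],[5,0,0,0,0],[5,0,0,0,0]])

```text
clock: 18.95
position: [0.5869, -0.0162, 0.1186]
tcp_rot: [0.702, 0.712, 0.001, 0.001]
ft_force: [-0.6, -0.5, 9.9]
width: 0.16
gripper_force: 30.0
```

Emit:
arm_command(motion=[[5,0,0,0.05,0],[5,0,0,0,0],[5,0,0,0,0],[5,0,0,0,0],[5,0,0,0,0],[5,0,0,0,0],[5,0,0,0,0],[5,0,0,0,0]])

```text
clock: 19.95
position: [0.5871, -0.0162, 0.1185]
tcp_rot: [0.702, 0.712, 0.001, 0.001]
ft_force: [-1.9, 0.3, 10.5]
width: 0.16
gripper_force: 30.0
```

The force is steady at about 10.5 N, well above the 5 N at the stop, and the tool is no longer moving down.

```bash
python3 -c "
from h import *
s=telemetry.state();print(s['ft_force'],s['position']);print(ticket.hand_in())"
```

```text
[-1.9150672   0.30172887 10.48283128] [ 0.58711558 -0.016229    0.11847653]
the job is handed in; nothing more can be done
None
```

The relay is plugged fully into the socket and released; the stylus, still in the gripper, holds the reset button against its stop at about 10.5 N, and I handed the job in at about 20 s.

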